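# Bring the tile tote down the roller track and set it on the bare board

### The arm

A 7-joint arm with a two-finger parallel gripper is mounted at the origin on the work surface. World frame = base frame: x ahead of the robot, y to its left, z up, the work surface at z = 0. Lengths are in mm, angles in rad, forces in N, time in s.
With the tool pointing down it reaches from about 400 to 900 mm from the base axis. Payload 5.5 kg.
Tool frame: the origin (TCP) lies midway between the tips of the shut fingers; the grasp point (between the pads) lies 19 mm behind it (hold_point_z is the distance from the TCP to the grasp point, in mm); z points along the fingers, y is the line along which they close (so a half turn about z gives the same grasp; the last joint's range is limited). The gripper opens to 85 mm and grips with 20 to 120 N. Pads are 22 mm wide; open, the fingers measure 114 mm over their backs; the gripper's body (76 mm by 85 mm) begins 54 mm behind the grasp point. The pads swing forward as they close: fully open they stand 13 mm farther back than shut.
Start: joints at [-0.956, 0.501, -0.427, 1.55, 0.221, 1.138, -0.21], TCP at [223.945, 610.204, 231.31] pointing down, gripper open.
Joint ranges: [-2.88, 2.88], [-0.31, 2.03], [-1.54, 1.56], [0.2, 2.42], [-1.41, 4.55], [0.19, 2.02], [-2.57, 2.57]. Speed limits (rad/s): [2.57, 2.57, 3.14, 3.14, 3.14, 3.14, 3.14].

### API

Orientations are given as a unit quaternion [x, y, z, w].
In Python, from bench import sense, get_image, camera_model, close_job, hold_point_z gives the robot as it stands.
- The arm moves only by the tool apply_moves, never from a script. Its argument "rows" is a list of rows, each an object of numbers: "x", "y", "z": the shift along the world's x, y, z in mm; "rx", "ry", "rz": the turn, a rotation vector about the world's x, y, z in rad. In form: [{"x": .., "y": .., "z": .., "rx": .., "ry": .., "rz": ..}, ...]. A call has 1 to 20 rows; each row shifts and turns the commanded pose from where the row before left it; what a row does not reach is not made up. A row lasts 1/8 s, in which the tool goes at most 62.5 mm and 10.7 degrees, less where a joint would pass 70% of its speed; a pose out of reach is approached as far as the arm can. A call is refused whole if a number of a shift passes 62.5 or a number of a turn 0.188, either way. A call with a gripper value outside its range is refused whole. "grip" is the opening in per cent of the stroke, from 0 (shut) to 100 (fully open), set as the call begins (left out, the last holds). The fingers move at their own pace and stop on an object; "force" is the grip in N (left out, the last holds). Time passes only in rows, so rows that do not move let the fingers close. It gives the time, the measured TCP pose, the force, the opening and the grip force at its end, in the units of the state.
- sense(): the state, without advancing time (a new reading comes with each control period).
- get_image(name): name is "scene" or "top"; returns the picture (480x640x3 uint8, red, green, blue); there is no depth.
- camera_model(name): a dict with "vertical_fov" (degrees; the focal length in pixels is half the picture's height over the tangent of half this angle, whatever the lens; pixels are square), "cx", "cy" (the principal point, pixels), "rvec" (rotation vector, rad) and "tvec" (3), from world to camera coordinates, as OpenCV has them. Camera axes: x right, y down, z forward; pixel columns grow to the right and rows downward; lengths in mm; the calibration is good to about 2 mm. A picture is of the moment at which its call begins. camera_model takes no time and is no camera call.
- close_job(): hands the job in; it is judged then, once.
The state is a dict: "time_s": time; "q": joint angles; "joint_velocities": joint speeds; "joint_torque": joint torques, N m; "ee_pos": TCP position; "eef_rot": TCP orientation; "force": force on the tool from outside, world axes, zero at the start; "ft_torque": the same for the moment, N m; "width": finger opening in mm; "grasp_force": force on a finger pad.
Only numpy, scipy, OpenCV 4.12 (cv2) and the standard library are available. Lean on these libraries where they do the work, as an engineer would, in place of code of your own. Each camera call takes 0.05 s, during which the arm holds its last target. There are 200 camera calls.

### The job

Roll the wooden tote of tiles along the roller track until it is up against the end stop, keeping it down on the rollers all the way. Then lift it off by its grip bar and set it down, without dropping or flinging it, in the middle of the bare plywood board, its long sides along the board's long sides.

Things in the scene. Friction and masses are not known exactly. Their poses are not given: they have to be found in the camera images.
- tote: Plywood tote packed with tiles, alone on the roller track, the only one with a grip bar. 130 long (x), 90 wide (y), 55 high. The wooden grip bar, 22 by 22, runs its whole length along the middle between end uprights 10 thick, 34 wide; bar centre 110 above the underside, top 121; free below it down to the tiles at 48. 0.4 to 0.85 kg, balanced under mid-bar. Origin: centre of underside, z up.
- track: Level fixed roller track, 400 long (x), 134 wide (y). 12 free steel rollers, 22 thick, 30 apart, tops 55 above the table. Side rails 110 apart rise 8 above the rollers and guide the tote loosely. The tote rolls with under 1 N, coasts when let go. End stop at the -x end; other end open. Origin: centre of footprint on the table, z up. Tote starts 150 to 210 from the stop, x axes alike.
- stop (a point): Middle of the end stop's inner face at roller-top height: 185 from the track's origin along the track's -x. The stop is a dark steel plate 12 thick across the track, its top 33 above the roller tops. With the tote against it, the tote's origin is 65 from this point along the track's +x. Axes as the track's.
- board: The bare plywood board lying fixed on the table to one side of the track (either side), 190 long (its x) by 150 wide (its y) by 18 thick. The like board on the other side is covered with glued tiles and is not meant. Origin: centre of its underside at table height; its top is 18 above that.

How it is judged (in metres and radians):
On the way:
1. the tote stands on the rollers against the end stop (gap under 12 mm) (x of tote in the frame of stop between 0.055 and 0.077 m and z of tote in the frame of stop between -0.006 and 0.012 m and angle between tote's own z axis and vertical below 0.17 rad), for 0.2 s.
At the end, for the whole second after the job is handed in: The tote stands upright, released and still on the bare board, its middle within 25 mm of the board's middle along each side of the board, and its long sides within 12 degrees of the board's long sides (either way round) (x of tote in the frame of board between -0.025 and 0.025 m and y of tote in the frame of board between -0.025 and 0.025 m and z of tote in the frame of board between 0.013 and 0.023 m and angle between the x axis of tote and the x axis of board, either way round below 0.21 rad and angle between tote's own z axis and vertical below 0.09 rad and linear speed of tote below 0.02 m/s); the robot touches nothing.
It fails at once if the tote is lifted off the rollers short of the stop (it passes 15 to 45 mm above the rollers while over the track and more than 50 mm short of the stop) (z of tote in the frame of stop between 0.015 and 0.045 m and x of tote in the frame of stop above 0.115 m and y of tote in the frame of stop between -0.06 and 0.06 m).
It fails at once if the tote is dropped or flung: it moves faster than 0.6 m/s with no finger touching it (linear speed of tote above 0.6 m/s and contact force between the fingers and tote below 0.1 N).
It also fails if it takes over 48 s, if anything falls off the work surface, if the arm or the gripper's body presses on something with over 40 N, if the wrist force passes 120 N, or if a joint passes its speed limit or range.

## Working session

There is one attempt and no reset: what is moved stays moved. The work goes in short steps, Python scripts to look and compute and a tool call to move; the robot and the scene stay as the last step left them, time stands still between calls to the robot, and variables do not carry over. Pictures are saved under pics/ and viewed, at most 10 in all, crops included, and the job is handed in when it is done.

Besides the shell and the picture viewer there is one more tool, called after ">>>" as a command line: name --argument value ..., lists and objects as JSON in quotes. apply_moves: Moves the arm, as the interface text tells. Its arguments: {"type":"object","properties":{"rows":{"type":"array"},"grip":{"type":"number"},"force":{"type":"number"}},"required":["rows"]}

```bash
mkdir -p pics
python3 - <<'E'
from bench import *
import cv2
for n in("scene","top"):
    cv2.imwrite(f"pics/{n}0.png",get_image(n)[:,:,::-1]); print(n,camera_model(n))
s=sense();print(s["time_s"],s["ee_pos"],s["eef_rot"],s["width"],hold_point_z)
E
```

```text
scene {'vertical_fov': 51.72322361200799, 'cx': 324.79323821614474, 'cy': 238.89302012249132, 'rvec': array([ 1.20410362,  2.09325748, -1.09843574]), 'tvec': array([ 275.67486583, -188.34030764, 1351.78829799])}
top {'vertical_fov': 45.084633624741535, 'cx': 321.6932138116887, 'cy': 255.05369320741394, 'rvec': array([ 2.175386  , -2.13387494,  0.16313628]), 'tvec': array([  -4.43620473,  563.02910427, 1078.62033012])}
0.1 [223.79770324 609.55536786 230.35201485] [ 1.74982332e-01  9.84571155e-01 -8.90284021e-04 -1.79298644e-04] 85.43576242429451 18.700000000000003
```

View pics/scene0.png

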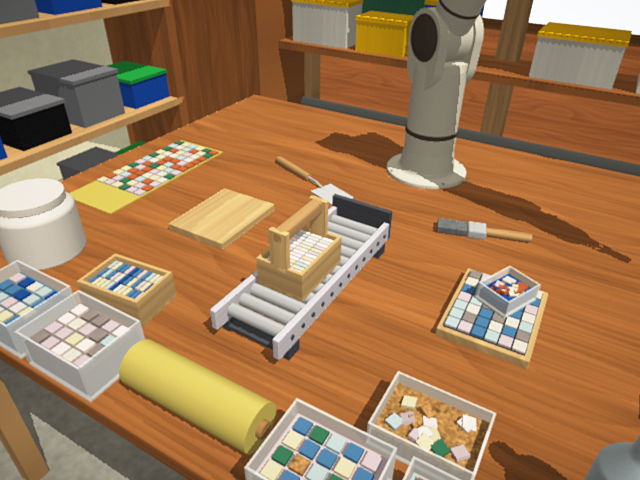

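View pics/top0.png

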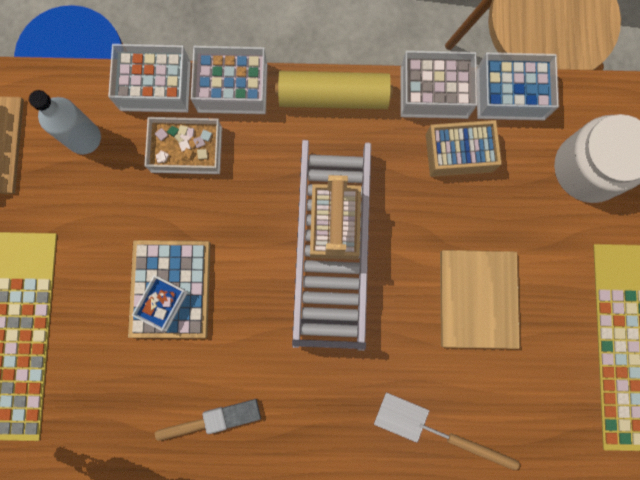

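The scene view shows the tote mid-track, with the dark stop at the robot end (345,210) and the bare board at (222,217). In the top view the tote is at (336,220), the stop at (330,345) and the bare board at (480,300), and the robot is off the bottom edge. Next I'll zoom in to pick corners.

```bash
cat > h.py <<'E'
import numpy as np,cv2
from bench import *
def cam(n):
    m=camera_model(n);f=240/np.tan(np.radians(m["vertical_fov"])/2)
    K=np.array([[f,0,m["cx"]],[0,f,m["cy"]],[0,0,1]]);R=cv2.Rodrigues(m["rvec"])[0];return K,R,np.array(m["tvec"]).reshape(3)
def ray(n,p):
    K,R,t=cam(n);d=R.T@np.linalg.inv(K)@[p[0],p[1],1];return -R.T@t,d/np.linalg.norm(d)
def plane(n,p,z):
    o,d=ray(n,p);return o+d*(z-o[2])/d[2]
def tri(a,b):
    (o1,d1),(o2,d2)=ray("top",a),ray("scene",b)
    s=np.linalg.lstsq(np.c_[d1,-d2],o2-o1,rcond=None)[0];p,q=o1+s[0]*d1,o2+s[1]*d2
    return (p+q)/2,np.linalg.norm(p-q)
def proj(n,X):
    K,R,t=cam(n);c=K@(R@np.array(X,float)+t);return c[:2]/c[2]
E
python3 - <<'E'
from h import *
t=cv2.imread("pics/top0.png");s=cv2.imread("pics/scene0.png")
a=cv2.resize(t[130:360,285:385],None,fx=2.6,fy=2.6,interpolation=cv2.INTER_CUBIC)
b=cv2.resize(s[180:360,205:400],None,fx=2.6,fy=2.6,interpolation=cv2.INTER_CUBIC)
c=np.zeros((598,260+507,3),np.uint8);c[:,:260]=a[:598];c[:468,260:]=b
cv2.imwrite("pics/zoom.png",c)
for n,im,r in(("top",t,(425,240,530,360)),("scene",s,(160,180,282,255))):
    hsv=cv2.cvtColor(im,cv2.COLOR_BGR2HSV);x0,y0,x1,y1=r
    m=np.zeros(hsv.shape[:2],np.uint8);m[y0:y1,x0:x1]=cv2.inRange(hsv[y0:y1,x0:x1],(8,40,165),(28,150,255))
    k=max(cv2.findContours(m,0,2)[0],key=cv2.contourArea);print(n,cv2.contourArea(k))
    P=cv2.approxPolyDP(k,6,True)[:,0];print(P.tolist())
    g=np.array([plane(n,p,18)[:2] for p in k[:,0]],np.float32);print(cv2.minAreaRect(g))
E
```

```text
top 7110.0
[[443, 250], [443, 345], [518, 347], [516, 252]]
((487.22174072265625, -304.46771240234375), (148.2957000732422, 188.9363250732422), 89.90811920166016)
scene 3258.0
[[274, 205], [224, 188], [168, 224], [223, 249]]
((493.33587646484375, -296.5616760253906), (166.41778564453125, 205.15562438964844), 89.82089233398438)
```

View pics/zoom.png

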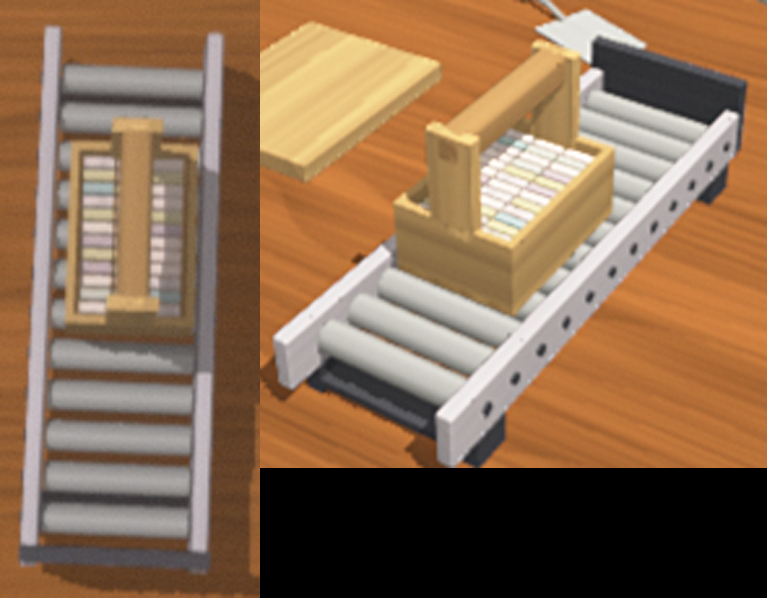

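The zoom shows the upright tops in top zoom coordinates at (113..163,120) far and (107..158,312) near. In the scene half they are at (428,127) and (580,52). The stop plate top runs from (597,38) to (745,85), and in the top view from (22,545) to (210,555).

Run:
```python
from h import *
T=lambda u,v:(285+u/2.6,130+v/2.6)
S=lambda u,v:(205+(u-260)/2.6,180+v/2.6)
for n,a,b in [("far -y",(163,120),(428,127)),("far +y",(113,120),(474,142)),("near -y",(158,314),(538,43)),("near +y",(107,314),(580,53)),
 ("stop -y",(210,570),(597,38)),("stop +y",(20,560),(745,85)),("rail far -y",(215,33),(278,335)),("rail far+y",(52,27),(440,412))]:
    p,e=tri(T(*a),S(*b));print(n,p.round(1),round(e,1))
z=121
for q in[(163,120),(113,120),(158,314),(107,314)]: print(plane("top",T(*q),z).round(1))
print("rails z63",[plane("top",T(*q),63).round(1)[:2] for q in[(45,27),(60,27),(208,33),(222,33),(22,545),(37,545),(193,553),(210,553)]])
print("stop z88",[plane("top",T(*q),88).round(1)[:2] for q in[(22,545),(22,562),(210,552),(210,571)]])
print("tote proj",proj("top",[0,0,0]),-cam("top")[1].T@cam("top")[2])
```

```text
far -y [681.7 -33.2 175.4] 3.2
far +y [ 6.812e+02 -2.000e-01  1.755e+02] 2.6
near -y [552.4 -32.5 171.2] 1.3
near +y [5.518e+02 4.000e-01 1.728e+02] 0.0
stop -y [385.5 -75.8  83.6] 1.2
stop +y [389.8  57.4  82.5] 1.9
rail far -y [781.5 -78.4  64.9] 0.5
rail far+y [784.   42.8  64.4] 0.9
[698.  -37.5 121. ]
[697.2  -2.4 121. ]
[560.2 -35.7 121. ]
[559.5  -0.6 121. ]
rails z63 [array([784.1,  48.5]), array([784.4,  37.3]), array([782.2, -73.6]), array([782.5, -84.1]), array([400.4,  56.1]), array([400.6,  45.4]), array([397. , -65.9]), array([397.3, -78.1])]
stop z88 [array([400.6,  55.2]), array([388.9,  54.9]), array([398.2, -75.8]), array([385.1, -75.9])]
tote proj [319.3151509  556.86993353] [ 407.73835312   18.21063721 1146.23779243]
```

>>> apply_moves --rows '[{"x": 24,"y": -38,"z": 1,"rz": 0.021},{"x": 24,"y": -38,"z": 1,"rz": 0.021},{"x": 24,"y": -38,"z": 1,"rz": 0.021},{"x": 24,"y": -38,"z": 1,"rz": 0.021},{"x": 24,"y": -38,"z": 1,"rz": 0.021},{"x": 24,"y": -38,"z": 1,"rz": 0.021},{"x": 24,"y": -38,"z": 1,"rz": 0.021},{"x": 24,"y": -38,"z": 1,"rz": 0.021},{"x": 24,"y": -38,"z": 1,"rz": 0.021},{"x": 24,"y": -38,"z": 1,"rz": 0.021},{"x": 24,"y": -38,"z": 1,"rz": 0.021},{"x": 24,"y": -38,"z": 1,"rz": 0.021},{"x": 24,"y": -38,"z": 1,"rz": 0.021},{"x": 24,"y": -38,"z": 1,"rz": 0.021},{"x": 24,"y": -38,"z": 1,"rz": 0.021},{"x": 10,"y": -16,"z": 0,"rz": 0.021}]' --grip 100 --force 60

```text
invalid input
```

Run:
```python
from h import *
from scipy.spatial.transform import Rotation as Ro
s=sense();print(s["time_s"],s["ee_pos"],Ro.from_quat(s["eef_rot"]).as_matrix().round(3),s["width"],s["force"])
print("board corner",tri((518,347),(224,188)),tri((443,346),(274,205)),tri((516,251),(168,224)))
im=get_image("scene");im2=get_image("top")
cv2.imwrite("pics/s1.png",np.hstack([im[100:340,170:490],im2[120:360,200:520]])[:,:,::-1])
```

```text
0.1 [223.79770324 609.55536786 230.35201485] [[-0.939  0.345 -0.001]
 [ 0.345  0.939 -0.002]
 [ 0.    -0.002 -1.   ]] 85.43576242429451 [-0.21425987  0.85489789 -1.00641005]
board corner (array([ 393.81256023, -376.48803039,   19.20702897]), np.float64(0.5342016615632297)) (array([ 392.61486291, -231.24787966,   14.81331013]), np.float64(2.300858478263619)) (array([ 581.60801999, -378.40165437,   16.68184344]), np.float64(1.5363499636625217))
```

View pics/s1.png

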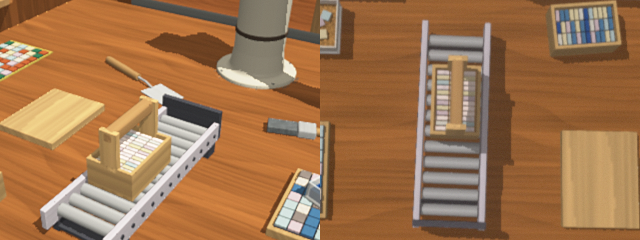

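The arm hasn't moved: the call was refused, probably because rows need all six keys. The picture shows the scene unchanged.

>>> apply_moves --rows '[{"x": 24,"y": -38,"z": 1,"rx": 0,"ry": 0,"rz": 0.021},{"x": 24,"y": -38,"z": 1,"rx": 0,"ry": 0,"rz": 0.021},{"x": 24,"y": -38,"z": 1,"rx": 0,"ry": 0,"rz": 0.021},{"x": 24,"y": -38,"z": 1,"rx": 0,"ry": 0,"rz": 0.021},{"x": 24,"y": -38,"z": 1,"rx": 0,"ry": 0,"rz": 0.021},{"x": 24,"y": -38,"z": 1,"rx": 0,"ry": 0,"rz": 0.021},{"x": 24,"y": -38,"z": 1,"rx": 0,"ry": 0,"rz": 0.021},{"x": 24,"y": -38,"z": 1,"rx": 0,"ry": 0,"rz": 0.021},{"x": 24,"y": -38,"z": 1,"rx": 0,"ry": 0,"rz": 0.021},{"x": 24,"y": -38,"z": 1,"rx": 0,"ry": 0,"rz": 0.021},{"x": 24,"y": -38,"z": 1,"rx": 0,"ry": 0,"rz": 0.021},{"x": 24,"y": -38,"z": 1,"rx": 0,"ry": 0,"rz": 0.021},{"x": 24,"y": -38,"z": 1,"rx": 0,"ry": 0,"rz": 0.021},{"x": 24,"y": -38,"z": 1,"rx": 0,"ry": 0,"rz": 0.021},{"x": 24,"y": -38,"z": 1,"rx": 0,"ry": 0,"rz": 0.021},{"x": 10,"y": -16,"z": 0,"rx": 0,"ry": 0,"rz": 0.021}]' --grip 100 --force 60

```text
time_s: 2.2
ee_pos: [595.0, 20.5, 246.1]
eef_rot: [0.01, 1.0, -0.001, 0.0]
force: [-0.7, 0.2, 0.7]
width: 85.1
grasp_force: 0.0
```

>>> apply_moves --rows '[{"x": 11,"y": -18,"z": 0,"rx": 0,"ry": 0,"rz": -0.005},{"x": 11,"y": -18,"z": 0,"rx": 0,"ry": 0,"rz": 0},{"x": 0,"y": 0,"z": 0,"rx": 0,"ry": 0,"rz": 0},{"x": 0,"y": 0,"z": -16,"rx": 0,"ry": 0,"rz": 0}]'

```text
time_s: 2.7
ee_pos: [616.8, -10.7, 231.0]
eef_rot: [0.01, 1.0, 0.0, 0.001]
force: [0.2, 0.1, -0.3]
width: 85.5
grasp_force: 0.0
```

Run:
```python
from h import *
s=sense();print(s["time_s"],s["ee_pos"],s["force"])
im=get_image("scene");im2=get_image("top")
cv2.imwrite("pics/s2.png",cv2.resize(np.hstack([im[120:360,200:400],im2[120:360,240:440]]),None,fx=2,fy=2)[:,:,::-1])
```

```text
2.7 [616.75968607 -10.66581932 230.99148358] [ 0.16790338  0.12970052 -0.25642519]
```

View pics/s2.png

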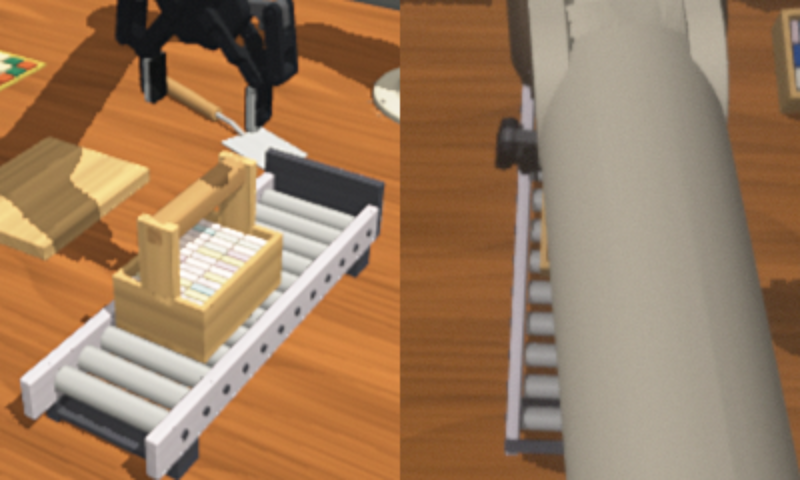

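The scene view shows the open fingers above the bar at about (150,80) and (258,105), straddling it along y. I'll descend and close.

>>> apply_moves --rows '[{"x": 0,"y": -3,"z": -14,"rx": 0,"ry": 0,"rz": 0},{"x": 0,"y": -3,"z": -14,"rx": 0,"ry": 0,"rz": 0},{"x": 0,"y": 0,"z": -14,"rx": 0,"ry": 0,"rz": 0},{"x": 0,"y": 0,"z": -14,"rx": 0,"ry": 0,"rz": 0},{"x": 0,"y": 0,"z": -14,"rx": 0,"ry": 0,"rz": 0},{"x": 0,"y": 0,"z": -14,"rx": 0,"ry": 0,"rz": 0},{"x": 0,"y": 0,"z": 0,"rx": 0,"ry": 0,"rz": 0},{"x": 0,"y": 0,"z": 0,"rx": 0,"ry": 0,"rz": 0}]'

```text
time_s: 3.8
ee_pos: [616.3, -17.7, 146.6]
eef_rot: [0.01, 1.0, 0.0, 0.0]
force: [-0.0, 0.6, -0.1]
width: 85.4
grasp_force: 0.0
```

>>> apply_moves --rows '[{"x": 0,"y": 0,"z": 0,"rx": 0,"ry": 0,"rz": 0},{"x": 0,"y": 0,"z": 0,"rx": 0,"ry": 0,"rz": 0},{"x": 0,"y": 0,"z": 0,"rx": 0,"ry": 0,"rz": 0},{"x": 0,"y": 0,"z": 0,"rx": 0,"ry": 0,"rz": 0},{"x": 0,"y": 0,"z": 0,"rx": 0,"ry": 0,"rz": 0},{"x": 0,"y": 0,"z": 0,"rx": 0,"ry": 0,"rz": 0},{"x": 0,"y": 0,"z": 0,"rx": 0,"ry": 0,"rz": 0},{"x": 0,"y": 0,"z": 0,"rx": 0,"ry": 0,"rz": 0}]' --grip 0 --force 60

```text
time_s: 4.8
ee_pos: [616.2, -17.0, 146.6]
eef_rot: [0.01, 1.0, 0.0, 0.0]
force: [0.9, 4.6, 3.1]
width: 21.0
grasp_force: 61.9
```

>>> apply_moves --rows '[{"x": -6,"y": 0,"z": 0,"rx": 0,"ry": 0,"rz": 0},{"x": -12,"y": 0.2,"z": 0,"rx": 0,"ry": 0,"rz": 0},{"x": -12,"y": 0.2,"z": 0,"rx": 0,"ry": 0,"rz": 0},{"x": -12,"y": 0.2,"z": 0,"rx": 0,"ry": 0,"rz": 0},{"x": -12,"y": 0.2,"z": 0,"rx": 0,"ry": 0,"rz": 0},{"x": -12,"y": 0.2,"z": 0,"rx": 0,"ry": 0,"rz": 0},{"x": -12,"y": 0.2,"z": 0,"rx": 0,"ry": 0,"rz": 0},{"x": -12,"y": 0.2,"z": 0,"rx": 0,"ry": 0,"rz": 0},{"x": -12,"y": 0.2,"z": 0,"rx": 0,"ry": 0,"rz": 0},{"x": -12,"y": 0.2,"z": 0,"rx": 0,"ry": 0,"rz": 0},{"x": -12,"y": 0.2,"z": 0,"rx": 0,"ry": 0,"rz": 0},{"x": -8,"y": 0.2,"z": 0,"rx": 0,"ry": 0,"rz": 0},{"x": -4,"y": 0,"z": 0,"rx": 0,"ry": 0,"rz": 0},{"x": 0,"y": 0,"z": 0,"rx": 0,"ry": 0,"rz": 0},{"x": 0,"y": 0,"z": 0,"rx": 0,"ry": 0,"rz": 0}]'

```text
time_s: 6.68
ee_pos: [477.9, -14.5, 146.7]
eef_rot: [0.01, 1.0, 0.001, 0.0]
force: [-0.9, 7.5, 4.2]
width: 20.9
grasp_force: 62.4
```

Now creep the last ~13 mm until contact force shows.

>>> apply_moves --rows '[{"x": -3,"y": 0,"z": 0,"rx": 0,"ry": 0,"rz": 0},{"x": -3,"y": 0,"z": 0,"rx": 0,"ry": 0,"rz": 0},{"x": -2,"y": 0,"z": 0,"rx": 0,"ry": 0,"rz": 0},{"x": -2,"y": 0,"z": 0,"rx": 0,"ry": 0,"rz": 0},{"x": -1,"y": 0,"z": 0,"rx": 0,"ry": 0,"rz": 0},{"x": 0,"y": 0,"z": 0,"rx": 0,"ry": 0,"rz": 0}]'

```text
time_s: 7.42
ee_pos: [467.1, -14.4, 146.7]
eef_rot: [0.01, 1.0, 0.001, 0.0]
force: [0.1, 6.7, 2.7]
width: 21.2
grasp_force: 62.3
```

>>> apply_moves --rows '[{"x": -1,"y": 0,"z": 0,"rx": 0,"ry": 0,"rz": 0},{"x": -1,"y": 0,"z": 0,"rx": 0,"ry": 0,"rz": 0},{"x": 0,"y": 0,"z": 0,"rx": 0,"ry": 0,"rz": 0},{"x": 0,"y": 0,"z": 0,"rx": 0,"ry": 0,"rz": 0}]'

```text
time_s: 7.92
ee_pos: [465.2, -14.4, 146.7]
eef_rot: [0.01, 1.0, 0.001, 0.001]
force: [0.5, 8.0, 4.5]
width: 21.0
grasp_force: 62.3
```

>>> apply_moves --rows '[{"x": -1,"y": 0,"z": 0,"rx": 0,"ry": 0,"rz": 0},{"x": -1,"y": 0,"z": 0,"rx": 0,"ry": 0,"rz": 0},{"x": -1,"y": 0,"z": 0,"rx": 0,"ry": 0,"rz": 0},{"x": 0,"y": 0,"z": 0,"rx": 0,"ry": 0,"rz": 0},{"x": 0,"y": 0,"z": 0,"rx": 0,"ry": 0,"rz": 0}]'

```text
time_s: 8.55
ee_pos: [462.2, -14.3, 146.7]
eef_rot: [0.01, 1.0, 0.001, 0.001]
force: [-0.0, 6.8, 3.0]
width: 21.3
grasp_force: 62.4
```

>>> apply_moves --rows '[{"x": -1,"y": 0,"z": 0,"rx": 0,"ry": 0,"rz": 0},{"x": -1,"y": 0,"z": 0,"rx": 0,"ry": 0,"rz": 0},{"x": -1,"y": 0,"z": 0,"rx": 0,"ry": 0,"rz": 0},{"x": 0,"y": 0,"z": 0,"rx": 0,"ry": 0,"rz": 0},{"x": 0,"y": 0,"z": 0,"rx": 0,"ry": 0,"rz": 0}]'

```text
time_s: 9.18
ee_pos: [460.9, -14.9, 146.9]
eef_rot: [0.011, 1.0, 0.001, 0.002]
force: [4.8, 6.7, -0.2]
width: 21.3
grasp_force: 61.7
```

Run:
```python
from h import *
im=get_image("scene");print(sense()["force"])
cv2.imwrite("pics/s3.png",cv2.resize(im[160:320,230:430],None,fx=3.5,fy=3.5,interpolation=2)[:,:,::-1])
```

```text
[ 4.70226465  6.6344261  -0.92178552]
```

View pics/s3.png

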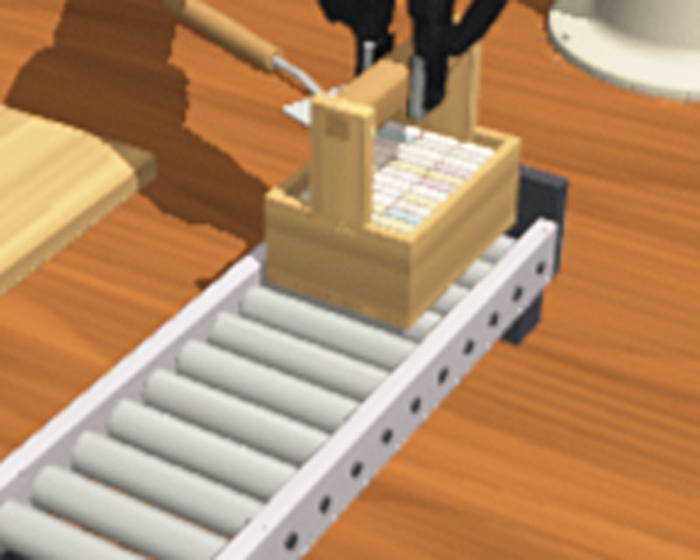

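The tote is against the stop: contact reads about 4.8 N, and the picture shows its end at the dark plate around (520,190). Next comes a slight back-off and the lift.

>>> apply_moves --rows '[{"x": 0,"y": 0,"z": 0,"rx": 0,"ry": 0,"rz": 0},{"x": 1.5,"y": 0,"z": 0,"rx": 0,"ry": 0,"rz": 0},{"x": 0,"y": 0,"z": 2,"rx": 0,"ry": 0,"rz": 0},{"x": 0,"y": 0,"z": 5,"rx": 0,"ry": 0,"rz": 0},{"x": 0,"y": 0,"z": 10,"rx": 0,"ry": 0,"rz": 0},{"x": 0,"y": 0,"z": 12,"rx": 0,"ry": 0,"rz": 0},{"x": 0,"y": 0,"z": 12,"rx": 0,"ry": 0,"rz": 0},{"x": 0,"y": 0,"z": 12,"rx": 0,"ry": 0,"rz": 0},{"x": 0,"y": 0,"z": 12,"rx": 0,"ry": 0,"rz": 0},{"x": 0,"y": 0,"z": 10,"rx": 0,"ry": 0,"rz": 0},{"x": 0,"y": 0,"z": 5,"rx": 0,"ry": 0,"rz": 0},{"x": 0,"y": 0,"z": 0,"rx": 0,"ry": 0,"rz": 0}]' --force 90

```text
time_s: 10.72
ee_pos: [460.6, -15.6, 226.6]
eef_rot: [0.01, 1.0, -0.0, 0.0]
force: [-0.3, -0.3, -8.4]
width: 20.8
grasp_force: 89.2
```

>>> apply_moves --rows '[{"x": 0,"y": -5,"z": 0,"rx": 0,"ry": 0,"rz": 0.002},{"x": 1,"y": -10,"z": 0,"rx": 0,"ry": 0,"rz": 0.002},{"x": 2,"y": -18,"z": 0,"rx": 0,"ry": 0,"rz": 0.002},{"x": 2,"y": -20,"z": 0,"rx": 0,"ry": 0,"rz": 0.002},{"x": 2,"y": -22,"z": 0,"rx": 0,"ry": 0,"rz": 0.002},{"x": 2,"y": -22,"z": 0,"rx": 0,"ry": 0,"rz": 0.002},{"x": 2,"y": -22,"z": 0,"rx": 0,"ry": 0,"rz": 0.002},{"x": 2,"y": -22,"z": 0,"rx": 0,"ry": 0,"rz": 0.002},{"x": 2,"y": -22,"z": 0,"rx": 0,"ry": 0,"rz": 0.002},{"x": 2,"y": -22,"z": 0,"rx": 0,"ry": 0,"rz": 0.002},{"x": 2,"y": -22,"z": 0,"rx": 0,"ry": 0,"rz": 0},{"x": 2,"y": -22,"z": 0,"rx": 0,"ry": 0,"rz": 0},{"x": 2,"y": -20,"z": 0,"rx": 0,"ry": 0,"rz": 0},{"x": 2,"y": -18,"z": 0,"rx": 0,"ry": 0,"rz": 0},{"x": 1,"y": -13,"z": 0,"rx": 0,"ry": 0,"rz": 0},{"x": 0,"y": -7,"z": 0,"rx": 0,"ry": 0,"rz": 0},{"x": 0,"y": -2,"z": 0,"rx": 0,"ry": 0,"rz": 0},{"x": 0,"y": 0,"z": 0,"rx": 0,"ry": 0,"rz": 0}]'

```text
time_s: 12.98
ee_pos: [486.5, -304.0, 226.3]
eef_rot: [0.0, 1.0, 0.0, -0.0]
force: [-0.2, 0.6, -7.4]
width: 20.7
grasp_force: 89.1
```

Run:
```python
from h import *
im=get_image("scene");im2=get_image("top");s=sense();print(s["ee_pos"],s["eef_rot"],s["force"])
cv2.imwrite("pics/s4.png",cv2.resize(np.hstack([im[100:300,120:320],im2[200:400,370:570]]),None,fx=2,fy=2,interpolation=2)[:,:,::-1])
```

```text
[ 486.61252694 -303.76250515  226.3222876 ] [-1.47201590e-04  9.99999960e-01  2.40068082e-04 -1.72218441e-05] [-0.62161027 -0.30674284 -7.9709713 ]
```

View pics/s4.png

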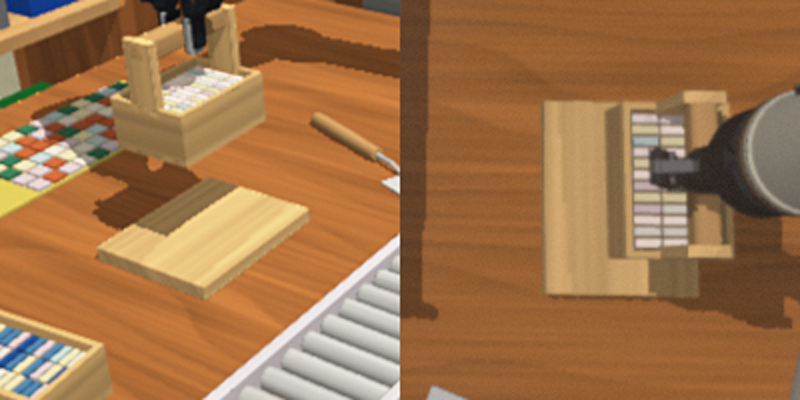

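The tote hangs level with its sides parallel to the board, and its offset in the top view is only the parallax of its height. I'll lower it and creep the last part.

>>> apply_moves --rows '[{"x": 0,"y": 0,"z": -5,"rx": 0,"ry": 0,"rz": 0},{"x": 0,"y": 0,"z": -12,"rx": 0,"ry": 0,"rz": 0},{"x": 0,"y": 0,"z": -14,"rx": 0,"ry": 0,"rz": 0},{"x": 0,"y": 0,"z": -14,"rx": 0,"ry": 0,"rz": 0},{"x": 0,"y": 0,"z": -14,"rx": 0,"ry": 0,"rz": 0},{"x": 0,"y": 0,"z": -14,"rx": 0,"ry": 0,"rz": 0},{"x": 0,"y": 0,"z": -14,"rx": 0,"ry": 0,"rz": 0},{"x": 0,"y": 0,"z": -12,"rx": 0,"ry": 0,"rz": 0},{"x": 0,"y": 0,"z": -8,"rx": 0,"ry": 0,"rz": 0},{"x": 0,"y": 0,"z": -4,"rx": 0,"ry": 0,"rz": 0},{"x": 0,"y": 0,"z": -2,"rx": 0,"ry": 0,"rz": 0},{"x": 0,"y": 0,"z": 0,"rx": 0,"ry": 0,"rz": 0},{"x": 0,"y": 0,"z": 0,"rx": 0,"ry": 0,"rz": 0}]'

```text
time_s: 14.7
ee_pos: [486.7, -304.8, 113.7]
eef_rot: [0.0, 1.0, -0.0, 0.0]
force: [0.5, -0.6, -7.2]
width: 20.6
grasp_force: 89.1
```

>>> apply_moves --rows '[{"x": 0,"y": 0,"z": -1,"rx": 0,"ry": 0,"rz": 0},{"x": 0,"y": 0,"z": -1,"rx": 0,"ry": 0,"rz": 0},{"x": 0,"y": 0,"z": -0.5,"rx": 0,"ry": 0,"rz": 0},{"x": 0,"y": 0,"z": 0,"rx": 0,"ry": 0,"rz": 0},{"x": 0,"y": 0,"z": 0,"rx": 0,"ry": 0,"rz": 0}]'

```text
time_s: 15.32
ee_pos: [486.5, -304.6, 110.8]
eef_rot: [0.0, 1.0, 0.0, -0.0]
force: [-0.0, 0.1, -8.0]
width: 20.5
grasp_force: 89.1
```

>>> apply_moves --rows '[{"x": 0,"y": 0,"z": -1,"rx": 0,"ry": 0,"rz": 0},{"x": 0,"y": 0,"z": -0.7,"rx": 0,"ry": 0,"rz": 0},{"x": 0,"y": 0,"z": 0,"rx": 0,"ry": 0,"rz": 0},{"x": 0,"y": 0,"z": 0,"rx": 0,"ry": 0,"rz": 0}]'

```text
time_s: 15.82
ee_pos: [486.5, -304.5, 109.7]
eef_rot: [0.0, 1.0, 0.0, 0.0]
force: [-4.3, 3.6, 4.7]
width: 20.8
grasp_force: 90.7
```

Force has flipped from -8 N to +4.7 N, so the tote is standing on the board. Now release and rise.

>>> apply_moves --rows '[{"x": 0,"y": 0,"z": 0,"rx": 0,"ry": 0,"rz": 0},{"x": 0,"y": 0,"z": 0,"rx": 0,"ry": 0,"rz": 0},{"x": 0,"y": 0,"z": 0,"rx": 0,"ry": 0,"rz": 0},{"x": 0,"y": 0,"z": 0,"rx": 0,"ry": 0,"rz": 0},{"x": 0,"y": 0,"z": 0,"rx": 0,"ry": 0,"rz": 0},{"x": 0,"y": 0,"z": 0,"rx": 0,"ry": 0,"rz": 0},{"x": 0,"y": 0,"z": 0,"rx": 0,"ry": 0,"rz": 0},{"x": 0,"y": 0,"z": 0,"rx": 0,"ry": 0,"rz": 0}]' --grip 100

```text
time_s: 16.82
ee_pos: [486.4, -304.6, 109.1]
eef_rot: [0.0, 1.0, 0.0, -0.0]
force: [-0.6, -0.4, 0.0]
width: 85.3
grasp_force: 0.0
```

>>> apply_moves --rows '[{"x": 0,"y": 0,"z": 8,"rx": 0,"ry": 0,"rz": 0},{"x": 0,"y": 0,"z": 15,"rx": 0,"ry": 0,"rz": 0},{"x": 0,"y": 0,"z": 20,"rx": 0,"ry": 0,"rz": 0},{"x": 0,"y": 0,"z": 20,"rx": 0,"ry": 0,"rz": 0},{"x": 0,"y": 0,"z": 20,"rx": 0,"ry": 0,"rz": 0},{"x": 0,"y": 0,"z": 20,"rx": 0,"ry": 0,"rz": 0},{"x": 0,"y": 0,"z": 20,"rx": 0,"ry": 0,"rz": 0},{"x": 0,"y": 30,"z": 0,"rx": 0,"ry": 0,"rz": 0},{"x": 0,"y": 40,"z": 0,"rx": 0,"ry": 0,"rz": 0},{"x": 0,"y": 40,"z": 0,"rx": 0,"ry": 0,"rz": 0},{"x": 0,"y": 40,"z": 0,"rx": 0,"ry": 0,"rz": 0},{"x": 0,"y": 40,"z": 0,"rx": 0,"ry": 0,"rz": 0},{"x": 0,"y": 40,"z": 0,"rx": 0,"ry": 0,"rz": 0},{"x": 0,"y": 0,"z": 0,"rx": 0,"ry": 0,"rz": 0},{"x": 0,"y": 0,"z": 0,"rx": 0,"ry": 0,"rz": 0}]'

```text
time_s: 18.7
ee_pos: [486.7, -75.3, 233.1]
eef_rot: [0.0, 1.0, -0.0, 0.001]
force: [0.1, 0.3, 0.0]
width: 85.2
grasp_force: 0.0
```

Run:
```python
from h import *
im=get_image("scene");im2=get_image("top");s=sense();print(s["ee_pos"],s["time_s"],s["width"],s["joint_velocities"])
cv2.imwrite("pics/s5.png",cv2.resize(np.hstack([im[130:280,140:300],im2[220:370,410:570]]),None,fx=2.5,fy=2.5,interpolation=2)[:,:,::-1])
```

```text
[486.51188024 -76.06281289 232.58147039] 18.8 85.315051386462 [ 0.00618362  0.00630583 -0.00071706  0.00367083 -0.00302109 -0.00257213
 -0.00185659]
```

View pics/s5.png

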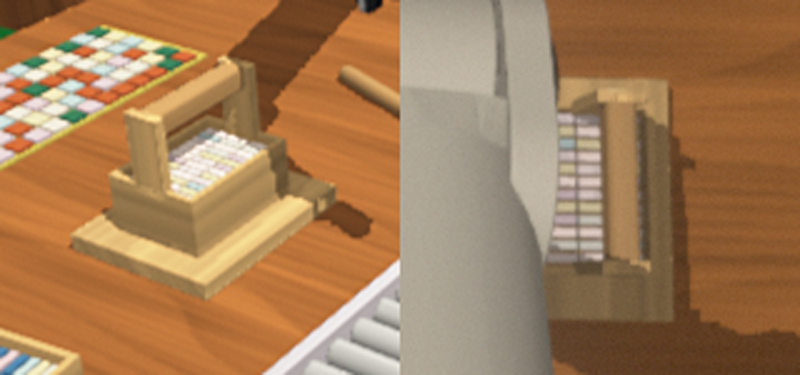

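The tote stands upright on the board, centred and parallel to it, and the arm is clear.

```bash
python3 -c "
from bench import *
print(close_job())"
```

```text
the job is handed in; nothing more can be done
None
```

I rolled the tote along the track to the end stop, lifted it by its grip bar, set it down in the middle of the bare board with its long sides along the board's, released it and handed the job in at about 19 s; no verdict came back.

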